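# Check the spinner's rotor depth, fit the lid and hold it at the inching mark

## Robot

A 6-joint arm with a two-finger parallel gripper is mounted at the origin on a cart in front of the work surface, level with it; the furniture and walls round the work are solid. World frame = base frame: x ahead of the robot, y to its left, z up, the work surface at z = 0. Lengths are in m, angles in rad, forces in N, time in s.
With the tool pointing down it reaches from about 0.25 to 0.725 m from the base axis. Payload 4 kg.
Tool frame: the origin (TCP) lies midway between the tips of the shut fingers; the grasp point (between the pads) lies grip_point_offset behind it (grip_point_offset is the distance from the TCP to the grasp point, in m); z points along the fingers, y is the line along which they close (so a half turn about z gives the same grasp; the last joint's range is limited). The gripper opens to 85 mm and grips with 20 to 120 N. Pads are 22 mm wide; open, the fingers measure 114 mm over their backs; the gripper's body (76 mm by 85 mm) begins 54 mm behind the grasp point. The pads swing forward as they close: fully open they stand 13 mm farther back than shut.
Start: joints at [1.272, 0.241, 0.005, 1.335, 0, 1.571], TCP at [0.147, 0.478, 0.231] pointing down, gripper open.
Joint ranges: [-2.72, 2.72], [-1.05, 1.87], [-1.09, 1.28], [-1.99, 2.15], [-1.42, 1.44], [-3.14, 3.14]. Speed limits (rad/s): [2.79, 2.79, 3.14, 3.14, 3.14, 3.14].

## Interface

Orientations are given as a unit quaternion [x, y, z, w].
In Python, from workcell import * gives the robot as it stands. The module is installed in compiled form; this text tells all that it offers.
- The arm moves only by the tool arm_command, never from a script. Its arguments are lists of equal length, an entry for each row: "slide": the shift along the tool's x, y, z in cm, a list of three; "spin": the turn about the tool's z in degrees. A call has exactly 5 rows; each row is the pose to reach, as a shift and turn from the pose commanded when the call began, along the tool's axes at that moment; what a row does not reach only later rows make up. A row lasts 1/8 s, in which the tool goes at most 62.5 mm and 10.7 degrees, less where a joint would pass 70% of its speed; a pose out of reach is approached as far as the arm can. A call with a gripper value outside its range is refused whole. "jaw" is the finger opening in cm, from 0 to 8.54, set as the call begins (left out, the last holds). The fingers move at their own pace and stop on an object; the grip force is fixed at half the most. Time passes only in rows, so rows that repeat a pose let the fingers close, or fill a call up. It gives the time, the measured TCP pose, the force, the opening and the grip force at its end, in the units of the state.
- get_obs(): the state, without advancing time (a new reading comes with each control period).
- camera(name): name is "side" or "top"; returns a dict with "pixels" (384x512x3 uint8, red, green, blue), "range_z" (384x512 float32, m along the optical axis (not along the pixel's ray), 0 where there is no reading), "intrinsics" (3x3 intrinsics, pixels), "rvec" (rotation vector, rad) and "tvec" (3), from world to camera coordinates, as OpenCV has them. Camera axes: x right, y down, z forward; pixel columns grow to the right and rows downward; lengths in m; the calibration is good to about 2 mm. A picture is of the moment at which its call begins.
- job_done(): hands the job in; it is judged then, once.
Trained networks look in a picture, given as the dict that the camera call returned (one of the last four; its "shot" number tells which), for a name from the list of things; names that differ only in an ending like _2 or _b are one class to them, and where a whole thing is asked for, a point or a joint stands for the part that bears it (a point fixed in the world has none). Each returns a list of dicts, best first, with "confidence" (0 to 1); they miss things now and then, are a little off and sometimes report something else, mostly with a low value. They report only what shows in the picture. A call takes as long as a camera call. They do not tell look-alikes from the thing itself.
- recognise(picture, thing): "centre" ([column, row] in pixels, amid what is visible of it).
- landmark_of(picture, thing): "centre" ([column, row] in pixels: a listed point, or the origin of a listed thing).
The state is a dict: "clock": time; "joint_pos": joint angles; "joint_vel": joint speeds; "tau": joint torques, N m; "eef_pos": TCP position; "tool_rot": TCP orientation; "ft_force": force on the tool from outside, world axes, zero at the start; "ft_torque": the same for the moment, N m; "grip_width": finger opening in m; "grasp_force": force on a finger pad.
Only numpy, scipy, OpenCV 4.12 (cv2) and the standard library are available. Lean on these libraries where they do the work, as an engineer would, in place of code of your own. Each camera call takes 0.05 s, during which the arm holds its last target. There are 200 camera calls.

## Task

The bench parts spinner has a newly fitted rotor: to check that it sits fully home, set the depth gauge's bridge flat across the spinner's rim so that its sprung foot rests on the rotor hub and shows the depth, then stand the gauge back upright on the bench and let go of it. Next, for the trial run, lower the lid into the bayonet collar and twist it clockwise only half way, to the twin-line inching mark, never on to the lock catch. Finish still gripping the lid at that mark, fully down on the rim, since its spring turns it back if you let go, and leave the padlock, the loupe and the grey lock cylinder alone.

Things in the scene. Friction and masses are not known exactly. Their poses are not given: they have to be found in the camera images.
- spinner: fixed bench parts spinner: round grey motor base 136 mm across, on it a metal bowl with a flat steel collar 116 mm across, its top (the rim) 66 mm above the bench. Origin: centre of the underside; z up. The collar's two bayonet notches, 19 mm wide, lie on its +x and -x; the rocker switch is on -x. Inside, the rotor's flat hub, 26 mm across, lies 20 mm below the rim
- bayonet_mouth (a point): centre of the mouth, on the spinner's axis at rim height; axes as the spinner's. Mouth between the ledges 77 mm across, ledges 5 mm thick, bowl under them 94 mm across. The lid enters with its lugs in the notches, turns clockwise (from above) only; a stop blocks anticlockwise
- inch_ring (a joint): angle (rad) of the hidden sprung ring in the collar that the lid's lugs push round: 0 at rest, grows as the lid turns clockwise; lags the lid by about 0.1 rad of play (0.02 to 0.16), so about 0.69 at the inching mark; its spring pushes back with about 0.10 N m at 0 and 0.19 N m at the mark
- lock_catch (a joint): travel (m) of one of the two sprung lock plungers in the collar: 0 at rest; the lugs start to push them when the lid stands about 58 degrees clockwise of the entry; past them, near 90 degrees, the lid is locked
- lid: metal bayonet lid, 180 g. Origin: centre of underside, z up. Flange 100 mm across (13 to 19 mm up); plug 72 mm across; two lugs on +x/-x at the bottom, 13 mm wide, 6 mm thick, 89 mm over both; black grip bar along x on top, 54 mm long, 14 mm thick, 19 to 48 mm up. Index lines on the flange at +x/-x. Half a turn fits the same. Seated, the flange is on the rim, origin 53 mm over the bench
- gauge: depth gauge, 270 g, standing on the bench: steel bridge bar 124 mm long (y), 22 mm wide, 11 mm high; in its middle an upright scale plate with pointer on its -x side, on top a black grip head 18 mm thick (x), 28 mm wide (y), 57 to 86 mm above the underside. Origin: centre of the bridge's underside, z up
- gauge_foot (a joint): how far (m) the gauge's sprung foot (18 mm disc in the middle) stands out below the bridge: 0 when standing on the bench, 0.030 in free air, 0.020 with the bridge flat on the spinner's rim; spring under 1 N
- lock_cylinder_0: grey profile lock cylinder lying on its side, 62x33x17 mm, leave alone
- padlock: brass padlock lying flat, 62x40x18 mm, leave alone
- loupe: black eye loupe standing, 35 mm across, 28 mm high, leave alone
- inch_mark (a point): one of the two twin-line inching marks on the collar's top, 54 mm from the axis, 45 degrees clockwise of the notch on the spinner's +x. Beside each notch one line (entry); 90 degrees clockwise a dot (locked)
Not all that is in view belongs to the job. Leave any turquoise look-alike of the lid alone.

How it is judged:
On the way, in this order (a step that is already met when the one before it is completed fails the run):
1. the gauge's bridge lies flat across the rim and its foot rests on the rotor hub (z of gauge in the frame of bayonet_mouth between -0.003 and 0.0025 m and horizontal distance between gauge and bayonet_mouth below 0.012 m and angle between gauge's own z axis and vertical below 0.05 rad and value of joint gauge_foot between 0.0175 and 0.0225 m), for 0.3 s.
2. the gauge stands upright on the bench again, let go (height (world z) of gauge below 0.005 m and angle between gauge's own z axis and vertical below 0.1 rad and contact force between the fingers and gauge below 0.1 N), for 0.2 s.
3. the lid is down in the collar, its lugs through the notches, not yet turned (z of lid in the frame of spinner below 0.057 m and horizontal distance between lid and spinner below 0.004 m and angle between the x axis of lid and the x axis of spinner, either way round below 0.25 rad), for 0.1 s.
At the end, for the whole second after the job is handed in: lid down on the rim (within 2.5 mm, level, centred to 4 mm), 45 degrees clockwise of its entry within 9 degrees, at rest, gripped by the fingers, interlock ring turned against its spring, lock catch at rest; gauge upright on the bench, untouched (z of lid in the frame of spinner between 0.051 and 0.0555 m and horizontal distance between lid and spinner below 0.004 m and angle between lid's own z axis and vertical below 0.05 rad and angle between the x axis of lid and the x axis of spinner, either way round between 0.628 and 0.942 rad and value of joint inch_ring above 0.42 rad and value of joint lock_catch below 0.0015 m and contact force between the fingers and lid above 2 N and angular speed of lid below 0.1 rad/s and height (world z) of gauge below 0.005 m and angle between gauge's own z axis and vertical below 0.1 rad and contact force between the arm and gauge below 0.1 N); the arm keeps its last pose, push and grip.
It fails at once if the lid is driven onto or past the lock catch (value of joint lock_catch above 0.0015 m or (z of lid in the frame of spinner below 0.057 m and horizontal distance between lid and spinner below 0.006 m and angle between the x axis of lid and the x axis of spinner, either way round above 1.13 rad)).
It fails at once if a bystander is disturbed (distance of any of lock_cylinder_0, padlock, loupe from where it was at the start of the episode above 0.02 m).
It also fails if it takes over 61 s, if anything falls off the work surface, if the arm or the gripper's body presses on something with over 40 N, if the wrist force passes 120 N, or if a joint passes its speed limit or range.

## Working session

There is one attempt and no reset: what is moved stays moved. The work goes in short steps, Python scripts to look and compute and a tool call to move; the robot and the scene stay as the last step left them, time stands still between calls to the robot, and variables do not carry over. Pictures are saved under pics/ and viewed, at most 10 in all, crops included, and the job is handed in when it is done.

Besides the shell and the picture viewer there is one more tool, called after "Request:" as a command line: name --pt "numbers of a row" for each row, then --argument value for the rest. arm_command: Moves the arm, as the interface text tells. Its arguments: {"type":"object","properties":{"slide":{"type":"array","items":{"type":"array","items":{"type":"number"}}},"spin":{"type":"array","items":{"type":"number"}},"jaw":{"type":"number"}},"required":["slide","spin"]}

```bash
mkdir -p pics; cat > h.py <<'E'
from workcell import *
import numpy as np, cv2
def ray(p,uv):
    R=cv2.Rodrigues(np.array(p["rvec"],float))[0]; t=np.array(p["tvec"],float).ravel()
    d=R.T@np.linalg.inv(p["intrinsics"])@np.array([uv[0],uv[1],1.]); return -R.T@t,d
def atz(p,uv,z):
    c,d=ray(p,uv); return c+d*(z-c[2])/d[2]
def depthpt(p,uv):
    c,d=ray(p,uv); return c+d*float(p["range_z"][int(round(uv[1])),int(round(uv[0]))])
def cloud(p):
    R=cv2.Rodrigues(np.array(p["rvec"],float))[0]; t=np.array(p["tvec"],float).ravel()
    v,u=np.mgrid[:384,:512]; z=p["range_z"]
    d=np.stack([u,v,np.ones_like(u)],-1)@np.linalg.inv(p["intrinsics"]).T*z[...,None]
    return (d-t)@R
def proj(p,X):
    return cv2.projectPoints(np.array(X,float).reshape(-1,3),np.array(p["rvec"],float),np.array(p["tvec"],float),np.array(p["intrinsics"],float),None)[0].reshape(-1,2)
def save(p,n,box=None,s=1):
    im=p["pixels"][...,::-1]
    if box: im=im[box[1]:box[3],box[0]:box[2]]
    cv2.imwrite("pics/"+n,cv2.resize(im,None,fx=s,fy=s,interpolation=cv2.INTER_CUBIC))
E
python3 - <<'E'
from h import *
np.set_printoptions(precision=4,suppress=True)
print(get_obs())
for n in("top","side"):
    p=camera(n); save(p,n+"0.png",s=1.5)
    print(n,"cam",ray(p,(256,192))[0])
    for t in("spinner","bayonet_mouth","inch_mark","lid","gauge","gauge_foot","lock_cylinder_0","padlock","loupe"):
        for f in(recognise,landmark_of):
            for r in f(p,t)[:4]: print(n,t,f.__name__,r["centre"],round(r["confidence"],2),depthpt(p,r["centre"]))
E
```

```text
{'clock': 0.0, 'joint_pos': array([ 1.272 ,  0.2414,  0.0037,  1.3352, -0.    ,  1.5708]), 'joint_vel': array([ 0.0004,  0.0007,  0.0017,  0.0014, -0.    , -0.0001]), 'tau': array([ -0.0005, -37.232 ,  25.2406,   0.017 ,   0.0001,  -0.    ]), 'eef_pos': array([0.147 , 0.4772, 0.2304]), 'tool_rot': array([ 0.1488,  0.9889, -0.001 , -0.0002]), 'ft_force': array([-0.3595,  0.5685,  0.2055]), 'ft_torque': array([-0.038 ,  0.0665, -0.0084]), 'grasp_force': 0.0, 'grip_width': 0.08572764839049891}
top cam [ 0.3949 -0.0119  0.9737]
top spinner call [229.6, 179.1] 0.72 [0.5997 0.0601 0.0456]
top spinner call [226.9, 180.6] 0.92 [0.596  0.0653 0.0479]
top spinner call [372.7, 191.4] 0.56 [ 0.5809 -0.2334  0.0277]
top bayonet_mouth call [223.0, 182.2] 0.72 [0.593  0.0733 0.0464]
top bayonet_mouth call [221.4, 175.4] 0.7 [0.6068 0.0768 0.0475]
top inch_mark call [222.8, 180.1] 0.75 [0.5972 0.0737 0.0471]
top inch_mark call [233.2, 148.3] 0.79 [ 0.6788  0.0577 -0.0029]
top lid call [316.4, 189.0] 0.74 [ 0.581  -0.1158  0.046 ]
top lid call [305.3, 266.3] 0.57 [ 0.4263 -0.0925  0.0473]
top lid call [304.0, 262.4] 0.77 [ 0.4338 -0.0899  0.048 ]
top lid call [317.0, 191.7] 0.6 [ 0.5758 -0.1172  0.0442]
top gauge call [180.6, 261.7] 0.69 [0.4307 0.1456 0.085 ]
top gauge call [371.4, 188.2] 0.62 [ 0.5876 -0.231   0.0276]
top gauge call [181.8, 262.1] 0.9 [0.4303 0.1449 0.0757]
top gauge call [227.9, 181.3] 0.32 [0.5953 0.0635 0.0447]Traceback (most recent call last):
  File "<stdin>", line 9, in <module>
ValueError: it knows: bayonet_mouth, gauge, inch_mark, lid, lock_cylinder, loupe, padlock, spinner
```

```bash
python3 - <<'E'
from h import *
np.set_printoptions(precision=4,suppress=True)
for n in("top","side"):
    p=camera(n); save(p,n+"0.png",s=1.5)
    for t in("spinner","bayonet_mouth","inch_mark","lid","gauge","lock_cylinder","padlock","loupe"):
      for k,f in(("rec",recognise),("lm",landmark_of)):
        if n=="top" and t in("spinner","bayonet_mouth","inch_mark","lid","gauge"): continue
        for r in f(p,t)[:3]: print(n,t,k,r["centre"],round(r["confidence"],2),depthpt(p,r["centre"]))
E
```

```text
top lock_cylinder rec [368.0, 223.9] 0.88 [ 0.5154 -0.225   0.0131]
top lock_cylinder lm [367.5, 222.1] 0.75 [ 0.519  -0.2239  0.0137]
top padlock rec [147.4, 218.9] 0.65 [0.5196 0.2291 0.0211]
top padlock rec [371.9, 190.5] 0.32 [ 0.5819 -0.2309  0.0319]
top padlock lm [147.9, 216.2] 0.97 [0.5255 0.2289 0.0192]
top padlock lm [370.2, 222.4] 0.54 [ 0.5202 -0.2325  0.0001]
top loupe rec [374.0, 189.4] 0.51 [ 0.5851 -0.2362  0.0276]
top loupe lm [371.7, 193.3] 0.79 [ 0.5767 -0.231   0.0286]
side spinner lm [254.1, 197.9] 0.63 [0.5708 0.0165 0.0329]
side bayonet_mouth rec [257.4, 182.5] 0.95 [0.5801 0.02   0.0653]
side bayonet_mouth lm [257.5, 168.5] 0.72 [0.6148 0.105  0.0447]
side inch_mark rec [258.7, 185.5] 0.7 [0.5817 0.0173 0.0593]
side inch_mark lm [282.1, 169.9] 0.89 [0.6452 0.0433 0.0666]
side inch_mark lm [317.9, 291.7] 0.61 [ 0.5763 -0.2444  0.0076]
side lid rec [204.9, 255.6] 0.72 [ 0.4298 -0.1029  0.0227]
side lid rec [290.8, 239.7] 0.58 [ 0.582  -0.1309  0.0297]
side lid lm [204.3, 262.3] 0.9 [ 0.4246 -0.1154  0.0192]
side lid lm [290.0, 248.0] 0.59 [ 0.5762 -0.1401  0.0195]
side lid lm [172.8, 191.0] 0.27 [0.4301 0.1391 0.0143]
side gauge rec [170.0, 180.6] 0.9 [0.4275 0.1408 0.0404]
side gauge lm [173.1, 191.0] 0.95 [0.4307 0.1388 0.0143]
side lock_cylinder rec [282.0, 295.3] 0.78 [ 0.5198 -0.2282  0.0072]
side lock_cylinder rec [320.0, 284.2] 0.27 [ 0.5761 -0.2492  0.0286]
side lock_cylinder lm [284.6, 301.3] 0.97 [ 0.5156 -0.2468  0.0131]
side lock_cylinder lm [256.4, 168.1] 0.74 [0.6127 0.1062 0.0456]
side padlock rec [201.3, 162.9] 0.57 [0.52   0.2251 0.0191]
side loupe rec [320.2, 282.7] 0.9 [ 0.578  -0.2464  0.0286]
side loupe lm [319.8, 291.3] 0.64 [ 0.5777 -0.2477  0.011 ]
```

View pics/top0.png

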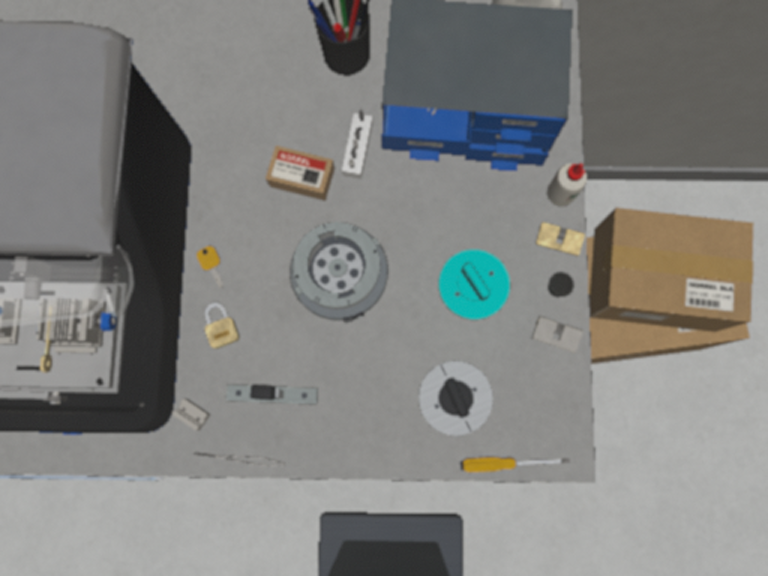

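View pics/side0.png

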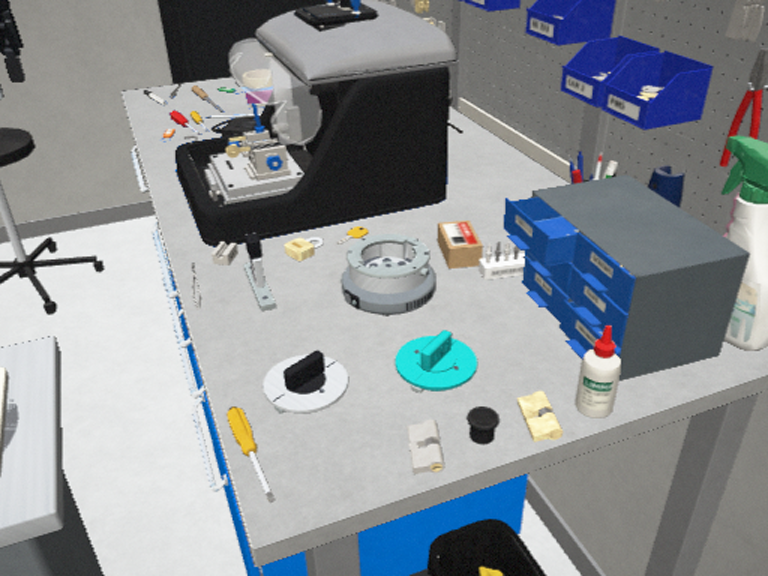

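The top view shows the silver lid at about (303,265), the turquoise look-alike at (316,189), the spinner at (226,180) and the gauge at (181,262). The lid that fits the description is the silver one with the black grip bar, at (303,265). I'll measure these and confirm the choice in a crop.

```bash
python3 - <<'E'
from h import *
from scipy.optimize import least_squares
np.set_printoptions(precision=4,suppress=True)
p=camera("top"); C=cloud(p)
q=camera("side"); Cs=cloud(q)
def sel(C,c,r,z0,z1):
    m=(np.hypot(C[...,0]-c[0],C[...,1]-c[1])<r)&(C[...,2]>z0)&(C[...,2]<z1); return C[m],m
def circ(pts):  # enclosing circle
    (x,y),r=cv2.minEnclosingCircle(pts[:,:2].astype(np.float32)); return x,y,r
for nm,CC in(("top",C),("side",Cs)):
    a,_=sel(CC,(.43,-.092),.07,.014,.024); print(nm,"lid flange",len(a),circ(a),np.median(a[:,2]))
    a,_=sel(CC,(.43,-.092),.04,.044,.055); print(" bar",len(a),cv2.minAreaRect(a[:,:2].astype(np.float32)),a.mean(0))
    a,_=sel(CC,(.595,.063),.08,.060,.072); print(" collar",len(a),circ(a),np.median(a[:,2]))
    x,y,r=circ(a)
    th=np.degrees(np.arctan2(a[:,1]-y,a[:,0]-x))
    rr=np.hypot(a[:,0]-x,a[:,1]-y)
    h=np.histogram(th[(rr>.039)&(rr<.048)],36,(-180,180))[0];print(" hist inner",h)
    a,_=sel(CC,(.595,.063),.02,.03,.055); print(" hub",len(a),np.median(a[:,2]))
    a,_=sel(CC,(.43,.14),.09,.006,.018); print(" bridge",len(a),cv2.minAreaRect(a[:,:2].astype(np.float32)),a.mean(0),np.median(a[:,2]))
    a,_=sel(CC,(.43,.14),.04,.075,.095); print(" head",len(a),cv2.minAreaRect(a[:,:2].astype(np.float32)),a.mean(0),np.median(a[:,2]))
im=p["pixels"][...,::-1]
def cr(x0,y0,w,h): return cv2.resize(im[y0:y0+h,x0:x0+w],(400,300),interpolation=cv2.INTER_CUBIC)
big=np.vstack([np.hstack([cr(184,150,88,66),cr(262,232,88,66)]),np.hstack([cr(138,230,88,66),cr(274,156,88,66)])])
cv2.imwrite("pics/crops.png",big)
E
```

```text
top lid flange 1676 (0.4299941062927246, -0.09116671234369278, 0.049894049763679504) 0.01940183714389892
 bar 183 ((0.4303470253944397, -0.09103966504335403), (0.05191827937960625, 0.014213490299880505), 23.721595764160156) [ 0.4299 -0.0907  0.0476]
 collar 1412 (0.6007806062698364, 0.06995752453804016, 0.0622672475874424) 0.06595902367637071
 hist inner [12  6  6 13 16 17 17 16 16 16 15 16 18 18 17 17 15 19  9  0  1 13 16 19
 17 16 15 18 17 17 16 17 17 17 17 19]
 hub 302 0.04179254793458812
 bridge 481 ((0.4093528091907501, 0.14638292789459229), (0.12782816588878632, 0.11592910438776016), 26.90560531616211) [0.4296 0.1552 0.0108] 0.010749383878249287
 head 145 ((0.4328816533088684, 0.15806415677070618), (0.017119919881224632, 0.027355635538697243), 0.7653839588165283) [0.4324 0.158  0.0853] 0.08552363000446547
side lid flange 1307 (0.4294780194759369, -0.09286224842071533, 0.05118260905146599) 0.01955963156923725
 bar 184 ((0.4300287365913391, -0.09412510693073273), (0.0539262555539608, 0.014797384850680828), 24.18938446044922) [ 0.4286 -0.0958  0.0474]
 collar 846 (0.6041602492332458, 0.06623294204473495, 0.06101786717772484) 0.06618449902496457
 hist inner [ 6  0  2  9 10  9 10  8  8 11  7  9  9 10  8  5 10  6  6  5  8 12  7 12
 18 14 12 10 12  9 11  7  8  7  7 10]
 hub 38 0.04672081713357917
 bridge 242 ((0.3928254246711731, 0.15742290019989014), (0.12747374176979065, 0.10166488587856293), 87.7679443359375) [0.4273 0.1368 0.0112] 0.011405773133175527
 head 93 ((0.43192043900489807, 0.15495295822620392), (0.029652463272213936, 0.01723753847181797), 88.8542709350586) [0.4317 0.1507 0.0834] 0.0853375793294966
```

View pics/crops.png

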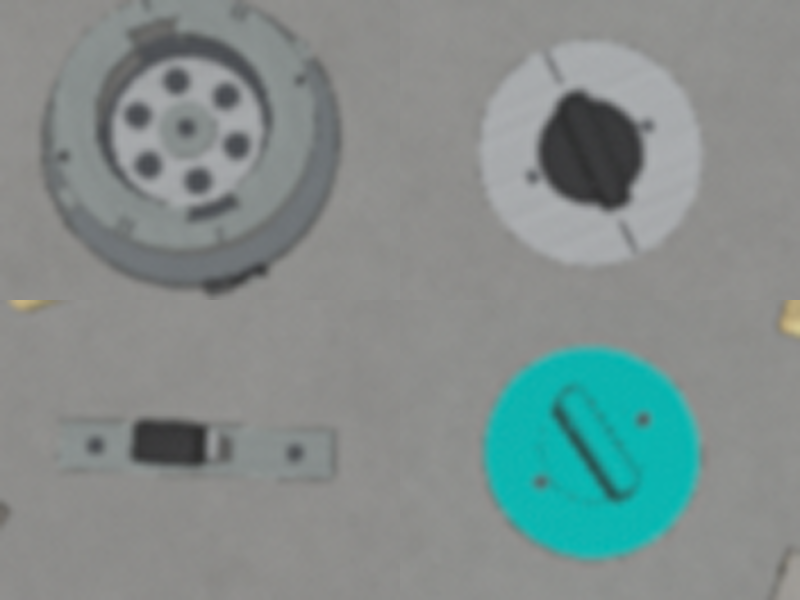

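The crop confirms it: the silver lid with the black bar is at top-right, its bar at about 24° from world x. The turquoise one is the look-alike. The spinner's notches run at about 18° and the switch is on its −x side. Next I'll refine the fits.

```bash
python3 - <<'E'
from h import *
import workcell
from scipy.optimize import least_squares
np.set_printoptions(precision=4,suppress=True)
print("gpo",[ (k,getattr(workcell,k)) for k in dir(workcell) if 'grip' in k.lower()])
for n in("top","side"):
    p=camera(n);C=cloud(p);X,Y,Z=C[...,0],C[...,1],C[...,2]
    # collar: template fit, maximise annulus membership
    m=(np.hypot(X-.6,Y-.067)<.085)&(abs(Z-.066)<.002); a=C[m][:,:2]
    best=max(((np.sum((np.hypot(*(a-[cx,cy]).T)<.0583)&(np.hypot(*(a-[cx,cy]).T)>.038))-np.sum((np.hypot(*(a-[cx,cy]).T)<.0375)|(np.hypot(*(a-[cx,cy]).T)>.059)),cx,cy) for cx in np.arange(.585,.615,.001) for cy in np.arange(.05,.085,.001)))
    tie=best[0]; cx,cy=best[1:]; print(n,"collar",len(a),best)
    edge=a[np.hypot(*(a-[cx,cy]).T)>.054]; 
    f=least_squares(lambda v:np.hypot(a[:,0]-v[0],a[:,1]-v[1]).clip(.0385,.058)-np.hypot(a[:,0]-v[0],a[:,1]-v[1]),[cx,cy],loss="soft_l1",f_scale=.001)
    print(" ls",f.x)
    th=np.degrees(np.arctan2(a[:,1]-cy,a[:,0]-cx)); r=np.hypot(*(a-[cx,cy]).T); k=(r>.0395)&(r<.0445)
    for c in(18,-162):
        t=np.sort((th[k]-c+180)%360-180); i=np.searchsorted(t,0); g=np.diff(t[max(0,i-25):i+25]); j=np.argmax(g); tt=t[max(0,i-25):i+25]; print(" notch gap",tt[j]+c,tt[j+1]+c,"mid",(tt[j]+tt[j+1])/2+c)
    m=(abs(X-.431)<.03)&(abs(Y-.15)<.085)&(abs(Z-.011)<.003); b=C[m][:,:2].astype(np.float32)
    print(" bridge",len(b),cv2.minAreaRect(b), b[:,1].min(),b[:,1].max())
    m=(abs(X-.431)<.03)&(abs(Y-.15)<.04)&(abs(Z-.0855)<.003); b=C[m][:,:2].astype(np.float32)
    print(" head",len(b),cv2.minAreaRect(b))
    m=(np.hypot(X-.43,Y+.092)<.03); print(" lid z",np.histogram(Z[m],bins=np.arange(.016,.054,.003)))
    print(" lm gauge at 0",[atz(p,r["centre"],0) for r in landmark_of(p,"gauge")[:1]]," mouth",[atz(p,r["centre"],.066) for r in landmark_of(p,"bayonet_mouth")[:2]]," lid",[atz(p,r["centre"],0) for r in landmark_of(p,"lid")[:2]],"mark",[atz(p,r["centre"],.066) for r in landmark_of(p,"inch_mark")[:2]],"spin",[atz(p,r["centre"],0) for r in landmark_of(p,"spinner")[:1]])
E
```

```text
gpo [('grip_point_offset', 0.0187)]
top collar 1087 (np.int64(1085), np.float64(0.602), np.float64(0.07000000000000002))
 ls [0.602  0.0703]
 notch gap 4.324252190296733 33.69255009172019 mid 19.008401141008463
 notch gap -175.68906429585732 -146.68060533352295 mid -161.18483481469013
 bridge 426 ((0.43230095505714417, 0.15836283564567566), (0.12351228296756744, 0.021909615024924278), 88.51812744140625) 0.0964446 0.22003148
 head 132 ((0.43282201886177063, 0.15832273662090302), (0.017061365768313408, 0.027317984029650688), 0.7508981823921204)
 lid z (array([114, 256, 104,  11,   4,   1,   7,   3,   8,  45, 101,  41]), array([0.016, 0.019, 0.022, 0.025, 0.028, 0.031, 0.034, 0.037, 0.04 ,
       0.043, 0.046, 0.049, 0.052]))
 lm gauge at 0 [array([0.427 , 0.1616, 0.    ])]  mouth [array([0.6013, 0.078 , 0.066 ])]  lid [array([ 0.4313, -0.0935,  0.    ]), array([ 0.5216, -0.2257,  0.    ])] mark [array([0.6544, 0.0519, 0.066 ])] spin [array([0.6063, 0.0636, 0.    ])]
side collar 681 (np.int64(638), np.float64(0.602), np.float64(0.06700000000000002))
 ls [0.6026 0.0676]
 notch gap 6.394268330325559 33.41877361774564 mid 19.9065209740356
 notch gap -176.8785214305168 -162.13451023237795 mid -169.50651583144736
 bridge 205 ((0.4326343536376953, 0.1563953459262848), (0.1279498040676117, 0.022312920540571213), 88.81925201416016) 0.092432134 0.22042072
 head 63 ((0.43213313817977905, 0.15347348153591156), (0.028705131262540817, 0.017120057716965675), 89.03636932373047)
 lid z (array([ 36, 183,  95,  35,  39,  35,  35,  37,  40,  43, 122,  29]), array([0.016, 0.019, 0.022, 0.025, 0.028, 0.031, 0.034, 0.037, 0.04 ,
       0.043, 0.046, 0.049, 0.052]))
 lm gauge at 0 [array([0.4354, 0.1665, 0.    ])]  mouth [array([0.6007, 0.0676, 0.066 ])]  lid [array([ 0.5891, -0.1196,  0.    ]), array([ 0.4277, -0.0881,  0.    ])] mark [array([0.6442, 0.0435, 0.066 ])] spin [array([0.5985, 0.058 , 0.    ])]
```

```bash
cat > mv.py <<'E'
import numpy as np,sys
# usage: mv.py x y z a(deg)  X Y Z A   commanded from -> to
f=list(map(float,sys.argv[1:])); p,a,q,b=np.array(f[:3]),np.radians(f[3]),np.array(f[4:7]),f[7]
s,c=np.sin(a),np.cos(a); R=np.array([[-s,c,0],[c,s,0],[0,0,-1]])
print("slide cm",np.round(R@(q-p)*100,2),"spin",round(f[3]-b,2))
E
python3 mv.py .147 .478 .231 72.9 .4325 .1575 .150 88.6
```

```text
slide cm [-36.71 -22.24   8.1 ] spin -15.7
```

```bash
python3 mv.py .147 .478 .231 72.9 .25 .20 .231 88.6; python3 mv.py .25 .20 .231 88.6 .4325 .1575 .130 88.6
```

```text
slide cm [-18.02 -23.54   0.  ] spin -15.7
slide cm [-18.35  -3.8   10.1 ] spin 0.0
```

Request:
arm_command --pt "-3.6 -4.7 0" --pt "-7.2 -9.4 0" --pt "-10.8 -14.1 0" --pt "-14.4 -18.8 0" --pt "-18.0 -23.5 0" --spin '[-3,-6,-9,-12,-15.7]' --jaw 8.5

```text
clock: 3.12
eef_pos: [0.2504, 0.1987, 0.2316]
tool_rot: [0.011, 1.0, 0.0, 0.001]
ft_force: [1.5, 0.1, 0.1]
grip_width: 0.0847
grasp_force: 0.0
```

Request:
arm_command --pt "-4.6 -0.95 2.5" --pt "-9.2 -1.9 5.0" --pt "-13.8 -2.85 7.5" --pt "-18.35 -3.8 10.1" --pt "-18.35 -3.8 10.1" --spin '[0,0,0,0,0]'

```text
clock: 3.75
eef_pos: [0.4336, 0.1565, 0.1277]
tool_rot: [0.014, 1.0, -0.001, -0.002]
ft_force: [-1.4, 0.4, 0.8]
grip_width: 0.0848
grasp_force: 0.0
```

```bash
python3 - <<'E'
from h import *
print(get_obs()["eef_pos"])
p=camera("top"); q=camera("side")
a=cv2.resize(p["pixels"][215:305,120:240],(400,300)); b=cv2.resize(q["pixels"][120:240,110:270],(400,300))
cv2.imwrite("pics/g1.png",np.hstack([a,b])[...,::-1])
E
```

```text
[0.43364901 0.15650654 0.12772604]
```

View pics/g1.png

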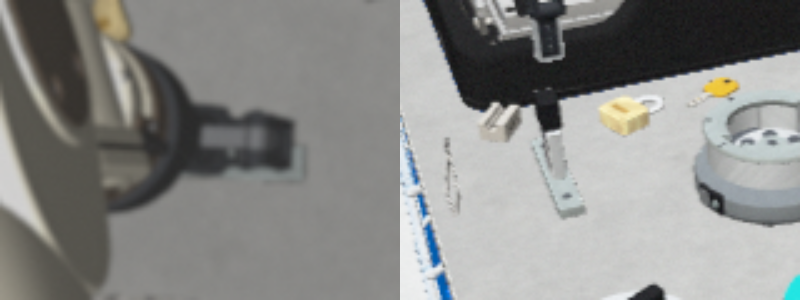

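The gripper is straight above the head, which is at about (545,100) in the right half. I'll go down and grip.

Request:
arm_command --pt "0 0 3.0" --pt "0 0 5.5" --pt "0 0 7.5" --pt "0 0 7.5" --pt "0 0 7.5" --spin '[0,0,0,0,0]'

```text
clock: 4.47
eef_pos: [0.4328, 0.1584, 0.0568]
tool_rot: [0.012, 1.0, 0.0, 0.001]
ft_force: [0.5, 0.2, 0.2]
grip_width: 0.0852
grasp_force: 0.0
```

Request:
arm_command --pt "0 0 0" --pt "0 0 0" --pt "0 0 0" --pt "0 0 0" --pt "0 0 0" --spin '[0,0,0,0,0]' --jaw 1.5

```text
clock: 5.1
eef_pos: [0.4337, 0.1594, 0.0567]
tool_rot: [0.012, 1.0, 0.002, 0.001]
ft_force: [-1.2, 3.6, 7.1]
grip_width: 0.0271
grasp_force: 75.6
```

```bash
python3 mv.py .4325 .1575 .17 88.6 .602 .069 .17 88.6
```

```text
slide cm [-17.16  -8.43   0.  ] spin 0.0
```

Request:
arm_command --pt "0 0 -1" --pt "0 0 -3.5" --pt "0 0 -7" --pt "0 0 -10" --pt "0 0 -11.5" --spin '[0,0,0,0,0]'

```text
clock: 5.72
eef_pos: [0.4329, 0.1575, 0.172]
tool_rot: [0.013, 1.0, 0.0, 0.001]
ft_force: [0.4, 0.1, -2.5]
grip_width: 0.027
grasp_force: 74.1
```

Request:
arm_command --pt "-3 -1.5 0" --pt "-8 -4 0" --pt "-13 -6.4 0" --pt "-16.2 -8 0" --pt "-17.2 -8.4 0" --spin '[0,0,0,0,0]'

```text
clock: 6.35
eef_pos: [0.6033, 0.0677, 0.1692]
tool_rot: [0.014, 1.0, -0.0, -0.001]
ft_force: [-1.0, 0.9, -2.8]
grip_width: 0.0271
grasp_force: 74.0
```

Request:
arm_command --pt "0 0 0" --pt "0 0 1" --pt "0 0 2" --pt "0 0 3" --pt "0 0 3.8" --spin '[0,0,0,0,0]'

```text
clock: 6.98
eef_pos: [0.6017, 0.0698, 0.1314]
tool_rot: [0.012, 1.0, -0.0, -0.001]
ft_force: [-0.2, -0.7, -2.5]
grip_width: 0.0272
grasp_force: 74.1
```

```bash
python3 - <<'E'
from h import *
o=get_obs();print(o["eef_pos"],o["ft_force"])
p=camera("top"); q=camera("side")
a=cv2.resize(p["pixels"][135:225,165:285],(400,300)); b=cv2.resize(q["pixels"][90:240,170:370],(400,300))
cv2.imwrite("pics/g2.png",np.hstack([a,b])[...,::-1])
E
```

```text
[0.60172424 0.06978581 0.13136613] [-0.20542259 -0.66437745 -2.51733244]
```

View pics/g2.png

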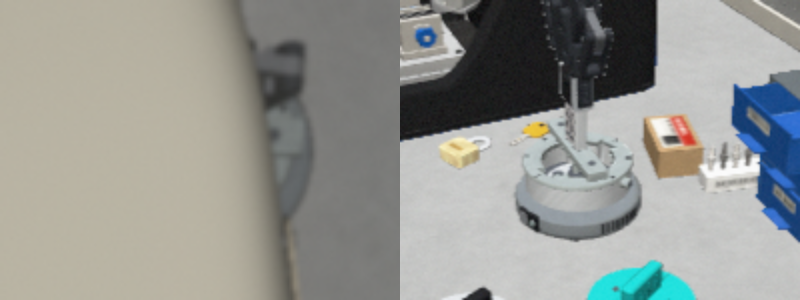

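In the right half the bridge hovers about 8 mm above the rim, centred near (578,150). I'll lower it.

Request:
arm_command --pt "0 0 0.4" --pt "0 0 0.7" --pt "0 0 0.9" --pt "0 0 0.95" --pt "0 0 1.0" --spin '[0,0,0,0,0]'

```text
clock: 7.7
eef_pos: [0.6026, 0.0695, 0.1227]
tool_rot: [0.012, 1.0, 0.0, 0.0]
ft_force: [0.2, -0.0, -0.0]
grip_width: 0.0267
grasp_force: 74.7
```

Request:
arm_command --pt "0 0 0.05" --pt "0 0 0.1" --pt "0 0 0.1" --pt "0 0 0.1" --pt "0 0 0.1" --spin '[0,0,0,0,0]'

```text
clock: 8.32
eef_pos: [0.6027, 0.0694, 0.1227]
tool_rot: [0.012, 1.0, 0.0, 0.001]
ft_force: [-2.6, -1.0, 5.1]
grip_width: 0.0267
grasp_force: 75.6
```

```bash
python3 - <<'E'
from h import *
o=get_obs();print(o["eef_pos"],o["ft_force"],o["ft_torque"],o["tool_rot"])
q=camera("side");C=cloud(q)
X,Y,Z=C[...,0],C[...,1],C[...,2]
m=(abs(X-.602)<.0135)&(abs(Y-.067)<.066)&(abs(Z-.077)<.006); b=C[m]
print(len(b),np.median(b[:,2]),np.linalg.lstsq(np.c_[b[:,:2]-[.602,.068],np.ones(len(b))],b[:,2],rcond=None)[0],cv2.minAreaRect(b[:,:2].astype(np.float32)))
m=(np.hypot(X-.602,Y-.067)<.058)&(abs(Z-.066)<.003)&(abs(X-.602)>.015);print(np.median(Z[m]))
E
```

```text
[0.60266524 0.0694195  0.12265978] [-2.62974443 -1.01020155  5.06150276] [-0.02535899  0.56228842  0.0549394 ] [1.24678284e-02 9.99922008e-01 5.85638040e-05 7.26625263e-04]
306 0.0772388935894748 [0.09428983 0.00834657 0.07735637] ((0.6016232967376709, 0.06601612269878387), (0.1272851526737213, 0.02300407737493515), 88.68018341064453)
0.06647186615993045
```

```bash
python3 - <<'E'
from h import *
b=[]
for i in range(4):
    C=cloud(camera("side"));X,Y,Z=C[...,0],C[...,1],C[...,2]
    m=((abs(X-.602)<.0135)&(abs(Y-.067)<.066)&(abs(Z-.077)<.006)).astype(np.uint8)
    b.append(C[cv2.erode(m,np.ones((3,3)))>0])
b=np.vstack(b);print(len(b),np.linalg.lstsq(np.c_[b[:,:2]-[.602,.068],np.ones(len(b))],b[:,2],rcond=None)[0],get_obs()["ft_force"])
E
```

```text
738 [-0.00065633  0.00368109  0.07757991] [-1.76159018 -1.17444637  5.2972731 ]
```

The bridge is flat: its slope is under 0.004 and its top at 0.0775 m. I'll return the gauge to the bench.

Request:
arm_command --pt "0 0 -1" --pt "0 0 -3" --pt "0 0 -5" --pt "3 1.5 -5" --pt "8 4 -5" --spin '[0,0,0,0,0]'

```text
clock: 9.2
eef_pos: [0.524, 0.1115, 0.1714]
tool_rot: [0.013, 1.0, 0.0, 0.001]
ft_force: [-0.3, 0.3, -2.2]
grip_width: 0.027
grasp_force: 74.1
```

Request:
arm_command --pt "5 2.4 0" --pt "8.2 4 0" --pt "9.2 4.4 0.5" --pt "9.2 4.4 3.5" --pt "9.2 4.4 6.5" --spin '[0,0,0,0,0]'

```text
clock: 9.82
eef_pos: [0.4338, 0.1578, 0.106]
tool_rot: [0.012, 1.0, 0.0, 0.001]
ft_force: [-0.1, 0.1, -3.5]
grip_width: 0.0267
grasp_force: 74.1
```

Request:
arm_command --pt "0 0 2" --pt "0 0 3.5" --pt "0 0 4.4" --pt "0 0 4.8" --pt "0 0 5.0" --spin '[0,0,0,0,0]'

```text
clock: 10.45
eef_pos: [0.433, 0.1575, 0.0566]
tool_rot: [0.013, 1.0, -0.0, 0.0]
ft_force: [-3.4, -3.0, 12.3]
grip_width: 0.0272
grasp_force: 76.7
```

Request:
arm_command --pt "0 0 0" --pt "0 0 0" --pt "0 0 0" --pt "0 0 0" --pt "0 0 0" --spin '[0,0,0,0,0]' --jaw 8.5

```text
clock: 11.08
eef_pos: [0.4326, 0.1578, 0.0564]
tool_rot: [0.012, 1.0, 0.0, 0.0]
ft_force: [-0.2, 0.1, -0.6]
grip_width: 0.0853
grasp_force: 0.0
```

Request:
arm_command --pt "0 0 0" --pt "0 0 -2" --pt "0 0 -5" --pt "0 0 -9" --pt "0 0 -13" --spin '[0,0,0,0,0]'

```text
clock: 11.7
eef_pos: [0.4322, 0.1576, 0.1874]
tool_rot: [0.012, 1.0, -0.0, -0.0]
ft_force: [-0.1, 0.3, 0.2]
grip_width: 0.085
grasp_force: 0.0
```

```bash
python3 mv.py .4325 .1577 .186 88.6 .430 -.0915 .10 113.9; python3 - <<'E'
from h import *
C=cloud(camera("side"));X,Y,Z=C[...,0],C[...,1],C[...,2]
m=(abs(X-.431)<.03)&(abs(Y-.15)<.085)&(abs(Z-.011)<.003); b=C[m];print("bridge",len(b),np.median(b[:,2]),b.mean(0))
m=(abs(X-.431)<.03)&(abs(Y-.15)<.04)&(abs(Z-.0855)<.003); b=C[m];print("head",len(b),b.mean(0)); print(get_obs()["eef_pos"])
E
```

```text
slide cm [ -0.36 -24.92   8.6 ] spin -25.3
bridge 210 0.011403556294336984 [0.4296852  0.13463592 0.01146049]
head 62 [0.43166156 0.15141975 0.08595238]
[0.43524471 0.15872271 0.19289884]
```

Request:
arm_command --pt "-0.1 -4 0" --pt "-0.1 -10 0" --pt "-0.2 -16 2" --pt "-0.3 -21.5 5" --pt "-0.4 -24.9 8.6" --spin '[-5,-10,-15,-20,-25.3]'

```text
clock: 12.38
eef_pos: [0.4309, -0.0937, 0.1001]
tool_rot: [-0.207, 0.978, -0.001, 0.001]
ft_force: [-0.2, 0.1, 0.1]
grip_width: 0.0848
grasp_force: 0.0
```

Request:
arm_command --pt "0 0 2" --pt "0 0 4.5" --pt "0 0 6.5" --pt "0 0 7.3" --pt "0 0 7.4" --spin '[0,0,0,0,0]'

```text
clock: 13.0
eef_pos: [0.4301, -0.0912, 0.0261]
tool_rot: [-0.207, 0.978, 0.0, -0.0]
ft_force: [1.4, 0.2, 0.0]
grip_width: 0.0846
grasp_force: 0.0
```

```bash
python3 - <<'E'
from h import *
o=get_obs();print(o["eef_pos"],o["ft_force"],o["tool_rot"])
save(camera("side"),"l1.png",(140,180,300,300),3)
E
```

```text
[ 0.43013131 -0.09121551  0.02605626] [1.36650943 0.17107459 0.02211798] [-2.06926858e-01  9.78356328e-01  1.57034719e-04 -3.82445864e-04]
```

View pics/l1.png

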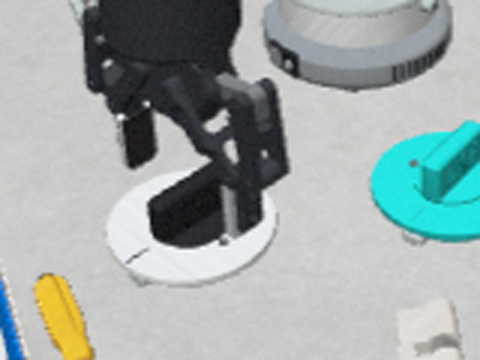

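The fingers straddle the black bar at (190,210) in the crop. I'll close them.

Request:
arm_command --pt "0 0 0" --pt "0 0 0" --pt "0 0 0" --pt "0 0 0" --pt "0 0 0" --spin '[0,0,0,0,0]' --jaw 0.5

```text
clock: 13.68
eef_pos: [0.4307, -0.0913, 0.0267]
tool_rot: [-0.207, 0.978, -0.0, 0.0]
ft_force: [-0.1, 1.0, 4.3]
grip_width: 0.0125
grasp_force: 60.0
```

Request:
arm_command --pt "0 0 0" --pt "0 0 -2" --pt "0 0 -5" --pt "0 0 -8.5" --pt "0 0 -11" --spin '[0,0,0,0,0]'

```text
clock: 14.3
eef_pos: [0.4302, -0.0913, 0.137]
tool_rot: [-0.207, 0.978, 0.0, -0.0]
ft_force: [-0.4, -0.4, -2.3]
grip_width: 0.013
grasp_force: 59.2
```

```bash
python3 mv.py .430 -.0915 .136 113.9 .602 .0698 .105 109
```

```text
slide cm [-22.26   7.78   3.1 ] spin 4.9
```

Request:
arm_command --pt "-4 1.4 0" --pt "-10 3.5 0" --pt "-16 5.6 0" --pt "-20.5 7.2 0" --pt "-22.26 7.78 0" --spin '[1,2,3,4,4.9]'

```text
clock: 14.92
eef_pos: [0.6036, 0.0724, 0.1345]
tool_rot: [-0.166, 0.986, 0.0, -0.001]
ft_force: [-0.8, -0.9, -2.3]
grip_width: 0.0127
grasp_force: 59.2
```

Request:
arm_command --pt "0 0 0" --pt "0 0 1" --pt "0 0 2" --pt "0 0 2.8" --pt "0 0 3.1" --spin '[0,0,0,0,0]'

```text
clock: 15.55
eef_pos: [0.6016, 0.0694, 0.1044]
tool_rot: [-0.165, 0.986, 0.0, -0.001]
ft_force: [-0.8, 0.5, -1.1]
grip_width: 0.013
grasp_force: 59.2
```

```bash
python3 - <<'E'
from h import *
np.set_printoptions(precision=4,suppress=True)
o=get_obs();print(o["eef_pos"],o["ft_force"],o["tool_rot"])
q=camera("side");C=cloud(q);X,Y,Z=C[...,0],C[...,1],C[...,2]
# flange top & base/bowl: compare outlines
m=(np.hypot(X-.602,Y-.067)<.06)&(Z>.088)&(Z<.104);b=C[m];print(len(b),np.median(b[:,2]))
for z,R in((np.median(b[:,2]),.05),):
    a=C[m&(abs(Z-z)<.004)][:,:2]
    best=max((np.sum(np.hypot(*(a-[cx,cy]).T)<R+.0003)-2*np.sum(np.hypot(*(a-[cx,cy]).T)>R+.0003),cx,cy) for cx in np.arange(.59,.615,.001) for cy in np.arange(.055,.08,.001));print(best,cv2.minEnclosingCircle(a.astype(np.float32)))
save(q,"l2.png",(200,120,320,210),5)
E
```

```text
[0.6016 0.0694 0.1044] [-0.7847  0.4719 -1.0557] [-0.1645  0.9864  0.     -0.0008]
747 0.09723625325092071
(np.int64(692), np.float64(0.602), np.float64(0.064)) ((0.6020220518112183, 0.06495758891105652), 0.05100112035870552)
```

View pics/l2.png

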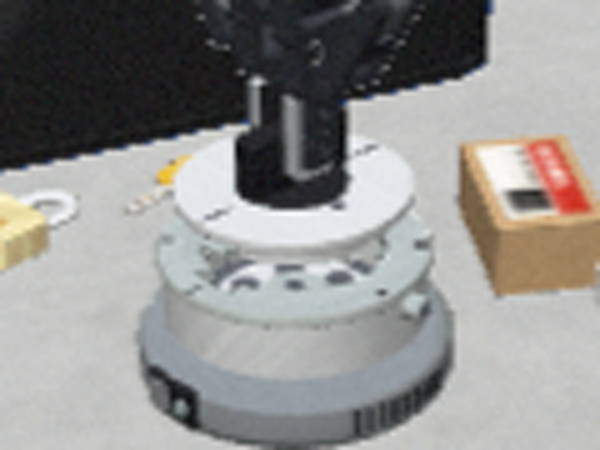

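```bash
cat > fit.py <<'E'
from h import *
def grad(p):
    g=cv2.GaussianBlur(cv2.cvtColor(p["pixels"],cv2.COLOR_RGB2GRAY).astype(np.float32),(0,0),.8)
    return g
def fit(p,c0,r,z,arc,w=.008):
    g=grad(p); th=np.radians(np.arange(arc[0],arc[1],2)); best=[]
    def samp(cx,cy,rr):
        uv=proj(p,np.c_[cx+rr*np.cos(th),cy+rr*np.sin(th),np.full(len(th),z)]).astype(np.float32)
        return cv2.remap(g,uv[None,:,0],uv[None,:,1],cv2.INTER_LINEAR)[0]
    for cx in np.arange(c0[0]-w,c0[0]+w,.0005):
        for cy in np.arange(c0[1]-w,c0[1]+w,.0005):
            best.append((np.abs(np.mean(samp(cx,cy,r-.0015)-samp(cx,cy,r+.0015))),cx,cy))
    best.sort(reverse=True); return np.round(np.mean(best[:5],0),4),np.round(best[0],4)
E
python3 - <<'E'
from fit import *
q=camera("side")
R=cv2.Rodrigues(q["rvec"])[0]; c=-R.T@q["tvec"].ravel(); print("cam",c)
d=np.degrees(np.arctan2(c[1]-.068,c[0]-.602)); print("dir",d)
print("lid bottom edge",fit(q,(.602,.068),.05,.0717+.019-.0,(d-80,d+80)))
for z in(.0955,.0965,.0975): print("lid top edge",z,fit(q,(.602,.068),.05,z,(d-180,d+180)))
print("collar",fit(q,(.602,.068),.058,.066,(d-75,d+75)))
E
```

```text
cam [ 0.28869697 -0.71416812  0.55269252]
dir -111.82892291385315
lid bottom edge (array([21.2896,  0.6047,  0.0759]), array([21.6099,  0.605 ,  0.076 ]))
lid top edge 0.0955 (array([12.331 ,  0.6023,  0.0694]), array([12.4005,  0.602 ,  0.0695]))
lid top edge 0.0965 (array([12.2866,  0.6017,  0.0681]), array([12.3891,  0.6015,  0.0675]))
lid top edge 0.0975 (array([12.2358,  0.6009,  0.0662]), array([12.3383,  0.601 ,  0.066 ]))
collar (array([12.4651,  0.6024,  0.0698]), array([12.512 ,  0.6025,  0.07  ]))
```

Request:
arm_command --pt "-0.08 0.08 0.3" --pt "-0.08 0.08 0.6" --pt "-0.08 0.08 0.9" --pt "-0.08 0.08 1.15" --pt "-0.08 0.08 1.4" --spin '[0,0,0,0,0]'

```text
clock: 16.27
eef_pos: [0.6029, 0.071, 0.0911]
tool_rot: [-0.165, 0.986, -0.0, -0.0]
ft_force: [-0.1, -1.1, -2.6]
grip_width: 0.0127
grasp_force: 59.2
```

Request:
arm_command --pt "0 0 0.15" --pt "0 0 0.3" --pt "0 0 0.45" --pt "0 0 0.55" --pt "0 0 0.6" --spin '[0,0,0,0,0]'

```text
clock: 16.9
eef_pos: [0.6029, 0.071, 0.0853]
tool_rot: [-0.165, 0.986, -0.0, -0.0]
ft_force: [0.4, 0.4, -2.7]
grip_width: 0.0125
grasp_force: 59.2
```

Request:
arm_command --pt "0 0 0.2" --pt "0 0 0.35" --pt "0 0 0.5" --pt "0 0 0.6" --pt "0 0 0.65" --spin '[0,0,0,0,0]'

```text
clock: 17.52
eef_pos: [0.6029, 0.071, 0.0798]
tool_rot: [-0.165, 0.986, -0.0, 0.0]
ft_force: [-3.6, -0.7, 6.4]
grip_width: 0.0131
grasp_force: 60.3
```

```bash
python3 - <<'E'
from fit import *
o=get_obs();print(o["eef_pos"],o["ft_force"],o["ft_torque"])
q=camera("side");C=cloud(q);X,Y,Z=C[...,0],C[...,1],C[...,2]
m=(np.hypot(X-.602,Y-.067)<.045)&(abs(Z-.072)<.006);m=cv2.erode(m.astype(np.uint8),np.ones((3,3)))>0
b=C[m];print(len(b),np.median(b[:,2]))
print("lid top edge",fit(q,(.602,.068),.05,.072,(-290,70)))
print("collar",fit(q,(.602,.068),.058,.066,(-187,-37)))
E
```

```text
[0.60287866 0.07097612 0.07977531] [-3.56726196 -0.65604721  6.38571282] [-0.06330968  0.73273138 -0.01673107]
338 0.07291407532280364
lid top edge (array([14.064 ,  0.6027,  0.0696]), array([14.1082,  0.603 ,  0.0695]))
collar (array([12.3179,  0.6024,  0.0698]), array([12.377 ,  0.6025,  0.0695]))
```

The lid is seated, with its flange top at about 0.0725 m and centred within 0.5 mm. Now I'll twist it clockwise.

Request:
arm_command --pt "0 0 0" --pt "0 0 0" --pt "0 0 0" --pt "0 0 0" --pt "0 0 0" --spin '[5,10,15,20,25]'

```text
clock: 18.2
eef_pos: [0.6035, 0.071, 0.0798]
tool_rot: [0.053, 0.999, -0.0, 0.001]
ft_force: [-0.6, -1.1, 3.5]
grip_width: 0.0125
grasp_force: 60.1
```

Request:
arm_command --pt "0 0 0" --pt "0 0 0" --pt "0 0 0" --pt "0 0 0" --pt "0 0 0" --spin '[5,10,14,17,19]'

```text
clock: 18.82
eef_pos: [0.6034, 0.0705, 0.0798]
tool_rot: [0.217, 0.976, -0.0, 0.001]
ft_force: [-1.8, -1.4, 4.9]
grip_width: 0.0125
grasp_force: 60.4
```

```bash
python3 - <<'E'
from fit import *
o=get_obs();print(o["eef_pos"],o["ft_force"],o["ft_torque"],o["tool_rot"])
q=camera("side");C=cloud(q);X,Y,Z=C[...,0],C[...,1],C[...,2]
print("lid",fit(q,(.602,.068),.05,.072,(-290,70)))
# index line: dark minimum on flange r .036-.047
g=grad(q);c=(.6025,.0697)
for nm,z,r0,r1 in(("flange",.072,.034,.047),("collar",.066,.0515,.057)):
    th=np.arange(-180,180,1.);s=0
    for r in np.linspace(r0,r1,6):
        t=np.radians(th);uv=proj(q,np.c_[c[0]+r*np.cos(t),c[1]+r*np.sin(t),0*t+z]).astype(np.float32)
        v=cv2.remap(g,uv[None,:,0],uv[None,:,1],cv2.INTER_LINEAR)[0]; s=s+v-np.convolve(np.r_[v[-7:],v,v[:7]],np.ones(15)/15,'valid')
    i=np.argsort(s)[:10];print(nm,[(th[k],round(float(s[k]/6),1)) for k in i])
save(q,"t1.png",(200,120,320,210),5)
E
```

```text
[0.60340779 0.07053459 0.07977766] [-1.76570429 -1.41865679  4.85525755] [-0.43432479  0.47104157  0.36085099] [ 2.17034488e-01  9.76163524e-01 -2.61980964e-04  8.58603831e-04]
lid (array([13.2249,  0.6033,  0.0694]), array([13.3368,  0.6035,  0.0695]))
flange [(np.float64(72.0), -15.1), (np.float64(73.0), -14.6), (np.float64(71.0), -13.8), (np.float64(61.0), -13.0), (np.float64(74.0), -12.9), (np.float64(62.0), -12.8), (np.float64(101.0), -12.4), (np.float64(102.0), -12.3), (np.float64(60.0), -12.2), (np.float64(100.0), -11.6)]
collar [(np.float64(95.0), -32.5), (np.float64(94.0), -31.6), (np.float64(40.0), -28.6), (np.float64(39.0), -28.6), (np.float64(96.0), -28.4), (np.float64(93.0), -26.9), (np.float64(41.0), -25.8), (np.float64(38.0), -25.4), (np.float64(50.0), -20.8), (np.float64(92.0), -20.7)]
```

View pics/t1.png

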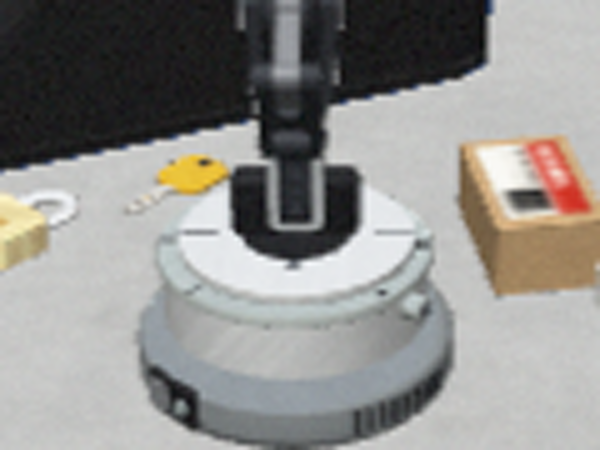

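```bash
python3 - <<'E'
from fit import *
q=camera("side")
f=lambda uv,z:atz(q,uv,z)
for (a,b,z) in(((237,166.4),(283,166.4),.072),((233.2,168),(285,168),.066)):
    A,B=f(a,z),f(b,z);d=B-A;print(A,B,np.degrees(np.arctan2(d[1],d[0])))
p=np.array([.6025,.0697,0])
for a in(19-45,19-135,19-90,19):
    t=np.radians(a);print(a,(proj(q,[p+[.054*np.cos(t),.054*np.sin(t),.066],p-[.054*np.cos(t),.054*np.sin(t),-.066]])-[200,120])*5)
t=np.radians(-25.1);print("idx",(proj(q,[p+[.043*np.cos(t),.043*np.sin(t),.072],p-[.043*np.cos(t),.043*np.sin(t),-.072]])-[200,120])*5)
o=get_obs();print(o["joint_vel"],o["clock"])
E
```

```text
[0.56139076 0.08669915 0.072     ] [0.64907572 0.04723518 0.072     ] -24.230865693979325
[0.55511814 0.09359778 0.066     ] [0.65453884 0.04888755 0.066     ] -24.21380605597098
-26 [[420.31743967 244.82890456]
 [163.60707521 240.80411709]]
-116 [[283.0129883  310.2643386 ]
 [299.17624559 181.35379479]]
-71 [[379.66990825 291.44217866]
 [209.3391802  197.5210719 ]]
19 [[385.10410594 200.04550258]
 [192.00454691 288.23607637]]
idx [[394.10658684 231.14611299]
 [188.83293946 229.60671601]]
[-0.00041444  0.00058436 -0.0004371   0.00059321  0.00194634 -0.01111378] 18.925
```

The lid's index lines at (205,232) and (395,232) line up with the twin-line marks at (165,240) and (425,240). The dot sits where predicted, at (380,291). I'll settle and hand in.

Request:
arm_command --pt "0 0 0" --pt "0 0 0" --pt "0 0 0" --pt "0 0 0" --pt "0 0 0" --spin '[0.5,0.5,0.5,0.5,0.5]'

```text
clock: 19.55
eef_pos: [0.6034, 0.0705, 0.0798]
tool_rot: [0.221, 0.975, -0.0, 0.001]
ft_force: [-2.2, -2.4, 5.0]
grip_width: 0.0127
grasp_force: 60.4
```

```bash
python3 -c "
from workcell import *
o=get_obs();print(o['ft_torque'],o['tool_rot'],o['grasp_force']);print(job_done())"
```

```text
[-0.48983467  0.45568601  0.32439042] [ 2.20874736e-01  9.75301779e-01 -2.37666067e-04  8.57289874e-04] 60.39396107196808
the job is handed in; nothing more can be done
None
```

I handed the job in at about 19.6 s, and no verdict came back: the gauge sat flat on the rim and stands upright on the bench again, and the lid is gripped, fully down, at the twin-line inching mark to within about 1 degree.

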